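Push the tin and ramekin back against the shelf cleat

TASK

Tidy the jarrah shelf board: tip the tin's lid shut with a fingertip and push the tin back along the board until its long side lies flat against the raised wooden cleat, and push the ramekin back until it touches the cleat too. Only push: do not lift, tip over or carry the tin or the ramekin, and leave the jar and the clip where they are.

Things in the scene. Friction and masses are not known exactly. Their poses are not given: they have to be found in the camera images.
- board: Fixed jarrah shelf board, a slab 280 (x) x 620 (y) mm of three dark planks running along y, top 22 mm above the table. The cleat, a straight batten 18 mm tall and 30 mm thick, runs along its whole far (+x) edge. Origin: centre of the slab's underside; x, y, z as for point stop.
- stop (a point): Middle of the cleat's inner face, at the height of the board's top. +x points level into the cleat, square to its face (away from the robot: the way to push), y runs along the cleat, z up. The board reaches from 250 mm before this point to 30 mm beyond it and 310 mm to either side.
- tin: Loose rectangular aluminium tin on the board, 65 (x) x 95 (y) x 34 mm tall without its lid, hollow, walls 3 mm, plain flat sides, about 0.28 kg with lid. Origin: centre of its underside; z up; x points from its hinge side (-x, towards the robot) to the long side that goes against the cleat.
- tin_lid (a joint): The tin's lid, a plate 65 x 95 x 3 mm hinged along the tin's upper -x edge (tin x = -32.5, z = 34 mm, along y). Rad: 0 shut, flat on the rim; grows as it opens up and back towards the robot; 1.57 upright. A stiff hinge (0.02 N m) keeps it where it is left. It starts at 0.7 to 1.4, leaning over the tin: tip it on over, away from the robot, and down.
- ramekin: Loose white ceramic ramekin, round, straight fluted side, 86 mm across and 45 mm tall, wall 5 mm, open top, about 0.25 kg. Origin: centre of its underside; z up.
- jar: Bystander: loose closed glass jar, 58 mm across, 70 mm tall, standing near the cleat between the places of the tin and the ramekin. Origin: centre of its underside.
- clip: Bystander: loose green plastic clip lying on the board nearer to the robot, 62 (x) x 14 (y) x 17 mm. Origin: centre of its underside, x along its length.
Things that resemble listed ones, but are neither listed nor needed, are in the scene too. What is shaped like the tin but pink or yellow is not meant.

How it is judged:
At the end, for the whole second after the job is handed in: Lid shut (under 0.08 rad); tin standing on the board, its long side within 4 mm of the cleat's face and within 0.07 rad of parallel to it; ramekin standing upright on the board within 4 mm of the cleat; both at rest; jar and clip within 15 mm of where they were (value of joint tin_lid below 0.08 rad and x of tin in the frame of stop between -0.0365 and -0.0275 m and y of tin in the frame of stop between -0.29 and 0.29 m and z of tin in the frame of stop between -0.004 and 0.004 m and angle between each of tin, ramekin's own z axis and vertical below 0.05 rad and linear speed of each of tin, ramekin below 0.01 m/s and angle between the x axis of tin and the x axis of stop, either way round below 0.07 rad and x of ramekin in the frame of stop between -0.047 and -0.038 m and y of ramekin in the frame of stop between -0.29 and 0.29 m and z of ramekin in the frame of stop between -0.004 and 0.004 m and distance of each of jar, clip from where it was at the start of the episode below 0.015 m); the robot touches nothing.
It fails at once if the tin is lifted off the board (z of tin in the frame of stop above 0.01 m).
It fails at once if the ramekin is lifted off the board (z of ramekin in the frame of stop above 0.01 m).
It fails at once if the tin or the ramekin is tipped over (angle between any of tin, ramekin's own z axis and vertical above 0.35 rad).
It fails at once if the jar is pushed away or knocked over (distance of jar from where it was at the start of the episode above 0.015 m or angle between jar's own z axis and vertical above 0.35 rad).
It fails at once if the clip is moved (distance of clip from where it was at the start of the episode above 0.015 m).
It also fails if it takes over 54 s, if anything falls off the work surface, if the arm or the gripper's body presses on something with over 40 N, if the wrist force passes 120 N, or if a joint passes its speed limit or range.

ROBOT

A 7-joint arm with a two-finger parallel gripper is mounted at the origin on the work surface. World frame = base frame: x ahead of the robot, y to its left, z up, the work surface at z = 0. Lengths are in m, angles in rad, forces in N, time in s.
With the tool pointing down it reaches from about 0.4 to 0.875 m from the base axis. Payload 19.3 kg.
Tool frame: the origin (TCP) lies at the very end of the fingers, on their centre line; the grasp point (between the pads) lies bot.pinch_z behind it (bot.pinch_z is the distance from the TCP to the grasp point, in m); z points along the fingers, y is the line along which they close (so a half turn about z gives the same grasp; the last joint's range is limited). The gripper opens to 85 mm and grips with 20 to 120 N. Pads are 22 mm wide; open, the fingers measure 114 mm over their backs; the gripper's body (76 mm by 85 mm) begins 54 mm behind the grasp point. The pads swing forward as they close: fully open they stand 13 mm farther back than shut.
Start: joints at [1.185, 0.521, -0.036, 1.599, 0.021, 1.021, -0.113], TCP at [0.194, -0.594, 0.206] pointing down, gripper open.
Joint ranges: [-2.91, 2.91], [-0.3, 2.13], [-1.5, 1.42], [0.17, 2.43], [-1.26, 4.41], [0.16, 1.93], [-2.52, 2.52]. Speed limits (rad/s): [1.89, 1.89, 2.39, 2.39, 3.01, 3.01, 3.01].

INTERFACE

Orientations are given as [roll, pitch, yaw] about the fixed x, y, z axes, in that order (R = Rz(yaw) Ry(pitch) Rx(roll)).
In Python, from workcell import bot, grab_frame, ticket gives the robot as it stands.
- The arm moves only by the tool arm_command, never from a script. Its argument "commands" is a list of rows, each a list of 3 entries, a list of its own where there are three numbers: the shift along the world's x, y, z in mm, then the turn about the world's z in rad, then the gripper command: -1 is fully open, 1 is shut, values between are in proportion. In form: [[[tx, ty, tz], roll, fingers], ...]. A call has 1 to 20 rows; each row shifts and turns the commanded pose from where the row before left it; what a row does not reach is not made up. A row lasts 1/10 s, in which the tool goes at most 50 mm and 8.59 degrees, less where a joint would pass 70% of its speed; a pose out of reach is approached as far as the arm can. A call with a gripper value outside its range is refused whole. The fingers move at their own pace and stop on an object; "newtons" is the grip in N (left out, the last holds). Time passes only in rows, so rows that do not move let the fingers close. It gives the time, the measured TCP pose, the force, the opening and the grip force at its end, in the units of the state.
- bot.observe(): the state, without advancing time (a new reading comes with each control period).
- grab_frame(name): name is "side" or "top"; returns a dict with "image" (480x640x3 uint8, red, green, blue), "vertical_fov" (degrees; the focal length in pixels is half the picture's height over the tangent of half this angle, whatever the lens; pixels are square), "cx", "cy" (the principal point, pixels), "R" (3x3) and "t" (3): a world point X has camera coordinates R X + t. Camera axes: x right, y down, z forward; pixel columns grow to the right and rows downward; lengths in m; the calibration is good to about 2 mm. A picture is of the moment at which its call begins. There is no depth.
- ticket.job_done(): hands the job in; it is judged then, once.
The state is a dict: "clock": time; "qpos": joint angles; "qd": joint speeds; "joint_efforts": joint torques, N m; "position": TCP position; "tool_rot": TCP orientation; "force": force on the tool from outside, world axes, zero at the start; "moment": the same for the moment, N m; "grip_width": finger opening in m; "finger_force": force on a finger pad.
Only numpy, scipy, OpenCV 4.12 (cv2) and the standard library are available. Lean on these libraries where they do the work, as an engineer would, in place of code of your own. Each camera call takes 0.05 s, during which the arm holds its last target. There are 200 camera calls.

## Working session

There is one attempt and no reset: what is moved stays moved. The work goes in short steps, Python scripts to look and compute and a tool call to move; the robot and the scene stay as the last step left them, time stands still between calls to the robot, and variables do not carry over. Pictures are saved under pics/ and viewed, at most 10 in all, crops included, and the job is handed in when it is done.

Besides the shell and the picture viewer there is one more tool, called after "Request:" as name(argument=value, ...), one argument or row to a line, values as JSON. arm_command: Moves the arm, as the interface text tells. Its arguments: {"type":"object","properties":{"commands":{"type":"array"},"newtons":{"type":"number"}},"required":["commands"]}

```bash
mkdir -p pics; cat > h.py <<'E'
import numpy as np, cv2
from workcell import bot, grab_frame, ticket
def grab(n,save=None):
    f=grab_frame(n); f={k:(np.array(v) if k in('R','t','image') else v) for k,v in f.items()}
    f['f']=240/np.tan(np.radians(f['vertical_fov'])/2)
    if save: cv2.imwrite('pics/'+save,f['image'][:,:,::-1])
    return f
def plane(f,uv,z):
    uv=np.atleast_2d(uv).astype(float)
    d=np.c_[(uv[:,0]-f['cx'])/f['f'],(uv[:,1]-f['cy'])/f['f'],np.ones(len(uv))]@f['R']
    c=-f['R'].T@f['t']; return c+d*((z-c[2])/d[:,2])[:,None]
def proj(f,X):
    p=np.atleast_2d(X)@f['R'].T+f['t']; return np.c_[f['f']*p[:,0]/p[:,2]+f['cx'],f['f']*p[:,1]/p[:,2]+f['cy']]
E
python3 - <<'E'
from h import *
for n in('top','side'):
    f=grab(n,n+'0.png'); print(n,f['f'],f['cx'],f['cy'],-f['R'].T@f['t'],f['R'].round(2).tolist(),[k for k in f])
o=bot.observe();print(o, bot.pinch_z)
E
```

```text
top 528.0408839173257 319.560023474746 242.21834647936868 [ 0.44620592 -0.11470353  1.05871388] [[0.03, -1.0, -0.03], [-1.0, -0.02, -0.09], [0.09, 0.03, -1.0]] ['image', 'vertical_fov', 'cx', 'cy', 'R', 't', 'f']
side 547.7919538265076 317.36095916444634 245.7086240880123 [0.2891165  0.54387126 0.74620879] [[-0.93, -0.37, 0.01], [-0.26, 0.63, -0.73], [0.26, -0.68, -0.69]] ['image', 'vertical_fov', 'cx', 'cy', 'R', 't', 'f']
{'clock': 0.1, 'qpos': array([ 1.18481566,  0.52198725, -0.03634587,  1.59993121,  0.02121289,
        1.02106616, -0.1128089 ]), 'qd': array([ 0.00013499, -0.00253898, -0.00103144, -0.00150528, -0.001107  ,
       -0.00053437,  0.00078482]), 'joint_efforts': array([ 4.74570435e-03, -9.28490353e+01,  1.98455192e+00, -3.70532370e+01,
        1.80281710e-02,  5.30918391e-03,  1.78272535e-05]), 'position': array([ 0.1939772 , -0.59380922,  0.20546971]), 'tool_rot': array([-3.14058853e+00,  7.02672247e-05,  3.15783198e-01]), 'force': array([-0.13687806,  0.43284581, -0.05407265]), 'moment': array([-0.03851725, -0.05897851,  0.02450218]), 'finger_force': 0.0, 'grip_width': 0.08541822977012077} 0.0187
```

View pics/top0.png

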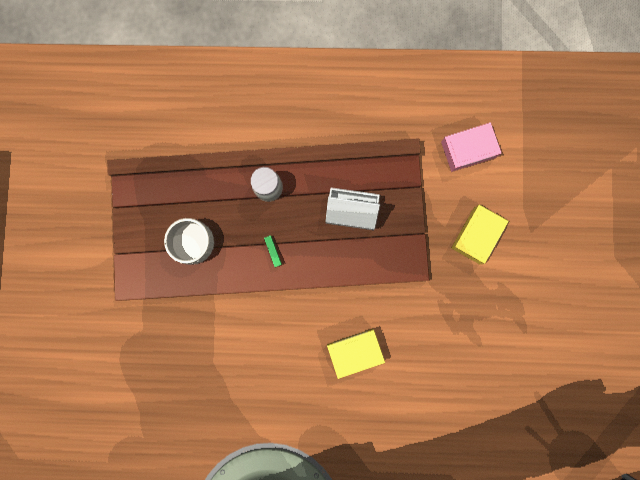

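View pics/side0.png

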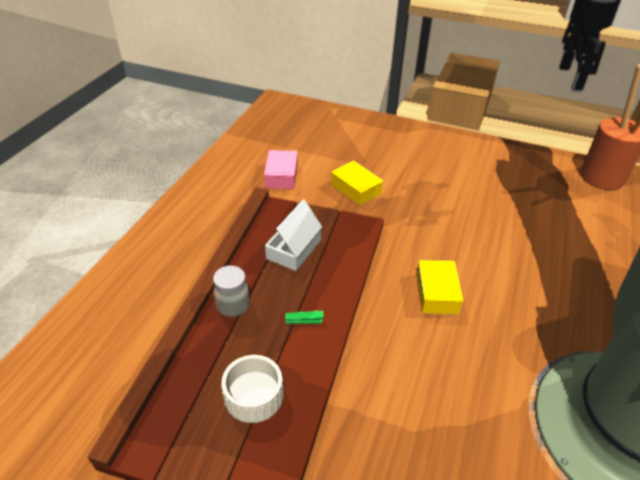

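Candidates for the tin:
- Grey open tin at top (353,208), with side view (295,240).
- Pink block at (472,146).
- Yellow blocks at (482,234) and (356,353).

The grey one on the board, with its lid leaning, matches the description. The ramekin is at (189,241), the jar at (266,183) and the clip at (273,251). Next is a close crop.

```bash
python3 - <<'E'
from h import *
t=cv2.imread('pics/top0.png'); s=cv2.imread('pics/side0.png')
a=cv2.resize(t[170:245,310:410],(800,600),interpolation=cv2.INTER_CUBIC)[:, :]
a=cv2.resize(a,(400,300)); b=cv2.resize(s[190:280,255:375],(400,300),interpolation=cv2.INTER_CUBIC)
c=cv2.resize(t[130:205,380:480],(400,300),interpolation=cv2.INTER_CUBIC); d=cv2.resize(t[130:205,90:190],(400,300),interpolation=cv2.INTER_CUBIC)
cv2.imwrite('pics/crop0.png',np.vstack([np.hstack([a,b]),np.hstack([c,d])]))
f=grab('top'); 
# board corners guess
for n,uv,z in [('near edge',[(115,300),(429,280)],.022),('cleat inner top',[(112,175),(422,154)],.04)]:
    P=plane(f,uv,z); d=P[1]-P[0]; print(n,P.round(4).tolist(),np.hypot(*d[:2]),np.arctan2(d[0],-d[1]))
hsv=cv2.cvtColor(f['image'],cv2.COLOR_RGB2HSV)
m=((hsv[:,:,1]<60)&(hsv[:,:,2]>90)).astype(np.uint8); m[:120]=0;m[310:]=0;m[:,:100]=0;m[:,440:]=0
for c in cv2.findContours(m,cv2.RETR_EXTERNAL,cv2.CHAIN_APPROX_SIMPLE)[0]:
    if cv2.contourArea(c)>100: 
        (u,v),r=cv2.minEnclosingCircle(c); print((u,v),r,cv2.contourArea(c),plane(f,(u,v),.067).round(4), plane(f,(u,v),.092).round(4), r/f['f']*.99)
g=cv2.inRange(hsv,(45,100,60),(80,255,255)); g[:, 440:]=0
c=max(cv2.findContours(g,cv2.RETR_EXTERNAL,cv2.CHAIN_APPROX_SIMPLE)[0],key=cv2.contourArea); print('clip',plane(f,cv2.boxPoints(cv2.minAreaRect(c)),.039).round(4).tolist())
E
```

```text
near edge [[0.4135, 0.3172, 0.022], [0.4689, -0.2988, 0.022]] 0.6184533921584598 0.08968105114324357
cleat inner top [[0.6599, 0.3307, 0.04], [0.7141, -0.28, 0.04]] 0.6131093921731949 0.08847983210884897
(188.46487426757812, 241.22088623046875) 24.565582275390625 1696.5 [[0.5296 0.1641 0.067 ]] [[0.5275 0.1571 0.092 ]] 0.046056900504023175
(352.1433410644531, 207.80960083007812) 29.755199432373047 1771.0 [[ 0.6006 -0.145   0.067 ]] [[ 0.5967 -0.1442  0.092 ]] 0.05578667928042754
(264.3461608886719, 183.37179565429688) 16.710342407226562 706.5 [[0.644  0.0235 0.067 ]] [[0.639 0.02  0.092]] 0.03132946612093097
clip [[0.5426, 0.0253, 0.039], [0.5481, 0.0115, 0.039], [0.4918, -0.0114, 0.039], [0.4864, 0.0024, 0.039]]
```

View pics/crop0.png

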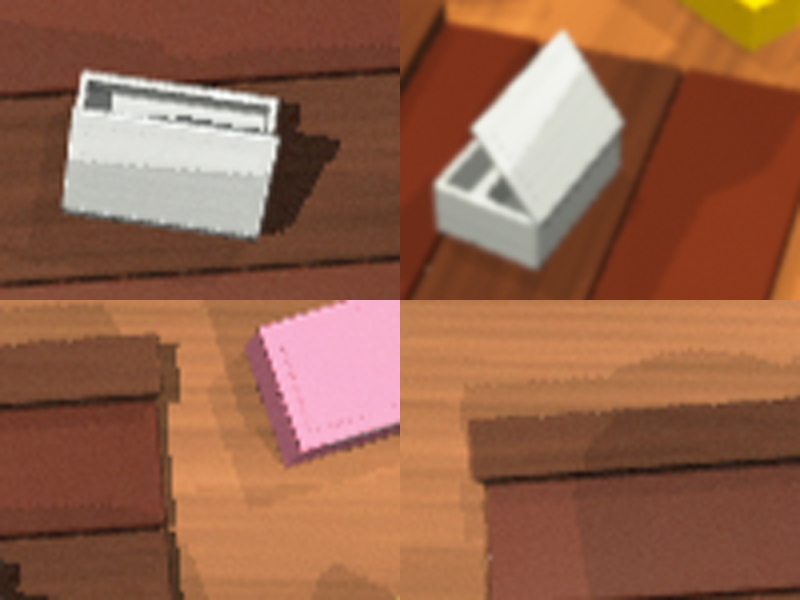

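The crop confirms the tin: aluminium, with its hinge on the robot side and the lid at roughly 1 rad. The far rim corners are at top pixels (331,187.8) and (379.8,194.3). The lid's free-edge corners are at top (330,198) and (379.5,204.5), and at side (277.2,229) and (303.6,199.6).

```bash
python3 - <<'E'
from h import *
f=grab('top');s=grab('side')
P=plane(f,[(331,187.8),(379.8,194.3)],.056);d=P[1]-P[0];L=np.hypot(*d[:2]);yaw=np.arctan2(d[0],-d[1])
n=np.array([np.cos(yaw),np.sin(yaw)]);print('rim',P.round(4).tolist(),L,'yaw',yaw,'centre',P.mean(0)[:2]-n*.0325,'hinge mid',P.mean(0)[:2]-n*.065)
# side-view rim far corner + bottom near corner check
ps=lambda x,y:((x-400)/3.333+255,y/3.333+190)
print('side: near-end far rim corner', plane(s,[ps(435,185)],.056), 'hinge near bottom',plane(s,[ps(538,268)],.022),'far bottom',plane(s,[ps(436,232)],.022))
M=lambda g:np.array([[g['f'],0,g['cx']],[0,g['f'],g['cy']],[0,0,1]])@np.c_[g['R'],g['t']]
X=cv2.triangulatePoints(M(f),M(s),np.array([[330,379.5],[198,204.5]]),np.array([[277.2,303.6],[229,199.6]]));X=(X[:3]/X[3]).T
print('free edge',X.round(4).tolist(),np.linalg.norm(X[1]-X[0]));hm=np.r_[P.mean(0)[:2]-n*.065,.056];v=X.mean(0)-hm
print('lid len',np.linalg.norm(v),'ang',np.arctan2(v[2],v[:2]@n))
print('ramekin side', proj(s,[.5296,.1641,.067]))
E
```

```text
rim [[0.6402, -0.1039, 0.056], [0.6296, -0.1977, 0.056]] 0.0943994643695668 yaw -0.11303130670888889 centre [ 0.60263337 -0.1470968 ] hinge mid [ 0.57034076 -0.1434311 ]
side: near-end far rim corner [[ 0.63838259 -0.10270921  0.056     ]] hinge near bottom [[ 0.5744201  -0.09599572  0.022     ]] far bottom [[ 0.63845046 -0.10004622  0.022     ]]
free edge [[0.6124, -0.1029, 0.105], [0.6008, -0.1933, 0.1081]] 0.09116974132479358
lid len 0.06239845503330779 ang 0.9449109408213551
ramekin side [[253.19455068 377.67671256]]
```

Request:
arm_command(
  commands=[
    [[21,28,0],-0.0142,1],
    [[21,28,0],-0.0142,1],
    [[21,28,0],-0.0142,1],
    [[21,28,0],-0.0142,1],
    [[21,28,0],-0.0142,1],
    [[21,28,0],-0.0142,1],
    [[21,28,0],-0.0142,1],
    [[21,28,0],-0.0142,1],
    [[21,28,0],-0.0142,1],
    [[21,28,0],-0.0142,1],
    [[21,28,0],-0.0142,1],
    [[21,28,0],-0.0142,1],
    [[21,28,0],-0.0142,1],
    [[21,28,0],-0.0142,1],
    [[21,28,0],-0.0142,1],
    [[21,28,0],-0.0142,1],
    [[0,0,0],0,1],
  ],
)

```text
clock: 1.95
position: [0.5324, -0.1416, 0.2058]
tool_rot: [-3.14, -0.001, 0.094]
force: [-0.4, -0.0, 1.1]
grip_width: -0.0001
finger_force: 0.0
```

Request:
arm_command(
  commands=[
    [[0,-1,-27],0,1],
    [[0,-1,-27],0,1],
    [[0,-1,-27],0,1],
    [[0,-1,-26],0,1],
    [[10,0,0],0,1],
    [[10,0,0],0,1],
    [[10,0,0],0,1],
    [[10,0,0],0,1],
    [[10,0,0],0,1],
    [[6,0,0],0,1],
    [[6,0,-3],0,1],
    [[6,0,-6],0,1],
    [[5,0,-6],0,1],
    [[4,0,-6],0,1],
    [[2,0,-6],0,1],
    [[0,0,0],0,1],
  ],
)

```text
clock: 3.55
position: [0.6085, -0.1499, 0.0707]
tool_rot: [-3.141, 0.002, 0.089]
force: [-0.3, 0.5, 0.4]
grip_width: 0.0001
finger_force: 0.0
```

```bash
python3 - <<'E'
from h import *
s=grab('side');t=grab('top')
b=cv2.resize(s['image'][150:300,240:440,::-1],(800,600),interpolation=cv2.INTER_CUBIC)
cv2.imwrite('pics/c1.png',b)
E
```

```text
(no output)
```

View pics/c1.png

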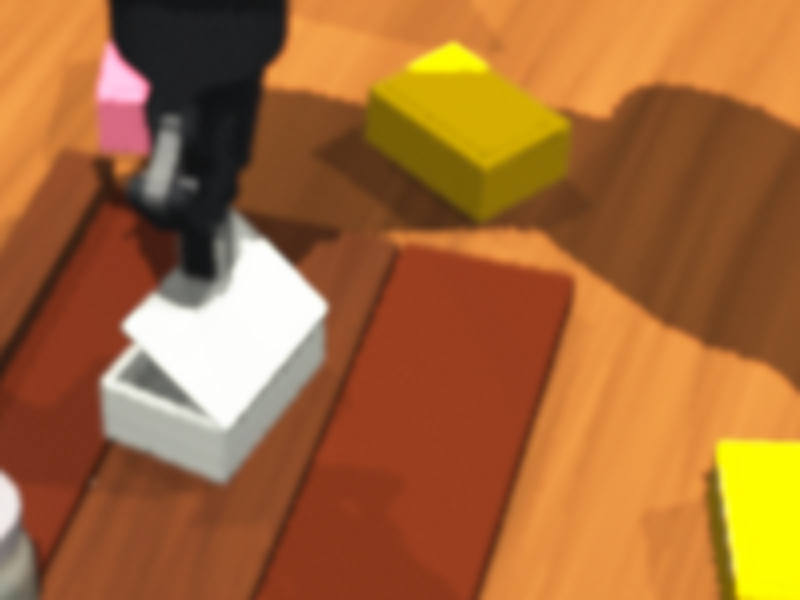

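The finger at crop (205,270) is tipping the lid, which is about half shut. I'll carry on down.

Request:
arm_command(
  commands=[
    [[1,0,-4],0,1],
    [[0,0,-4],0,1],
    [[0,0,-3],0,1],
    [[0,0,-2],0,1],
    [[0,0,-1],0,1],
  ],
)

```text
clock: 4.15
position: [0.61, -0.1501, 0.0577]
tool_rot: [-3.141, 0.0, 0.089]
force: [-0.3, 0.9, 0.5]
grip_width: -0.0
finger_force: 0.1
```

Request:
arm_command(
  commands=[
    [[0,0,-1],0,1],
    [[0,0,-1],0,1],
    [[0,0,-1],0,1],
  ],
)

```text
clock: 4.45
position: [0.6102, -0.1501, 0.055]
tool_rot: [3.142, -0.0, 0.089]
force: [1.0, 0.2, -1.0]
grip_width: -0.0001
finger_force: 0.1
```

Request:
arm_command(
  commands=[
    [[0,0,-1],0,1],
    [[0,0,-1],0,1],
  ],
)

```text
clock: 4.65
position: [0.6101, -0.1501, 0.053]
tool_rot: [3.142, -0.0, 0.089]
force: [0.4, -0.5, 0.0]
grip_width: -0.0001
finger_force: 0.1
```

```bash
python3 - <<'E'
from h import *
s=grab('side')
b=cv2.resize(s['image'][180:285,240:380,::-1],(800,600),interpolation=cv2.INTER_CUBIC)
cv2.imwrite('pics/c2.png',b);print(bot.observe()['force'])
E
```

```text
[ 0.04532761  0.39546158 -0.74799864]
```

View pics/c2.png

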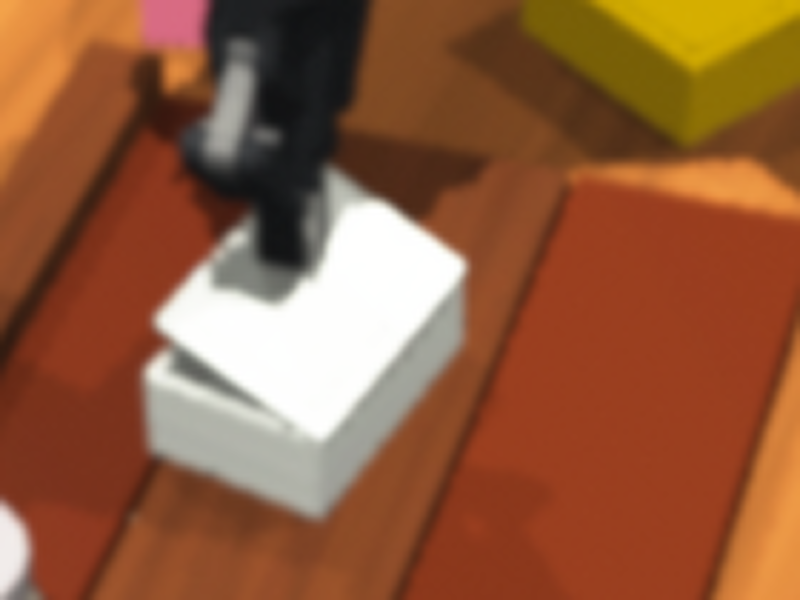

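The lid, with its near corner at crop (160,325), is still open about 0.2 rad, with the finger on it. The force is light, so I'll keep going down until it rises.

Request:
arm_command(
  commands=[
    [[0,0,-2],0,1],
    [[0,0,-2],0,1],
    [[0,0,-2],0,1],
  ],
)

```text
clock: 5.0
position: [0.6101, -0.1501, 0.0468]
tool_rot: [-3.142, 0.0, 0.089]
force: [-0.3, -0.1, 0.9]
grip_width: -0.0
finger_force: 0.1
```

```bash
python3 - <<'E'
from h import *
s=grab('side');o=bot.observe();print(o['force'],o['position'],proj(s,[o['position'],[.61,-.15,.06],[.61,-.15,.07]]))
E
```

```text
[ 0.32241115 -0.67963678 -0.57557911] [ 0.60988596 -0.15007935  0.04645406] [[290.26811887 237.21464072]
 [290.04195206 231.89024063]
 [289.92650275 227.88923747]]
```

Request:
arm_command(
  commands=[
    [[0,0,-2],0,1],
    [[0,0,-1],0,1],
    [[0,0,-1],0,1],
  ],
)

```text
clock: 5.35
position: [0.6101, -0.1501, 0.0429]
tool_rot: [-3.142, 0.0, 0.089]
force: [-0.3, 0.2, 1.0]
grip_width: -0.0
finger_force: 0.1
```

```bash
python3 - <<'E'
from h import *
s=grab('side');t=grab('top')
b=cv2.resize(s['image'][180:285,240:380,::-1],(800,600),interpolation=cv2.INTER_CUBIC)
cv2.imwrite('pics/c3.png',b);print(bot.observe()['force'])
E
```

```text
[ 0.40126333 -1.41402697 -0.20788325]
```

View pics/c3.png

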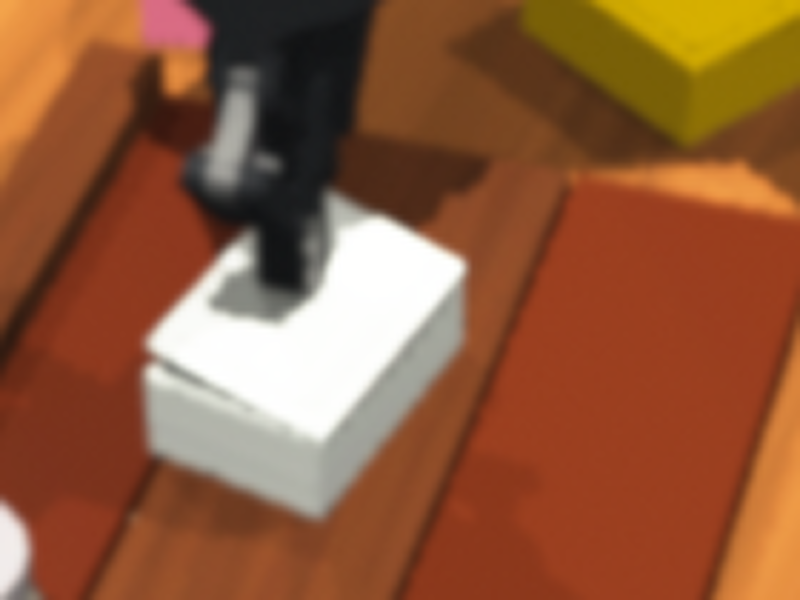

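The gap at crop (150,355) is down to about 4 mm. The visible tip rides roughly 18 mm above the reported TCP height, so I'll go by force.

Request:
arm_command(
  commands=[
    [[0,0,-1],0,1],
    [[0,0,-1],0,1],
    [[0,0,-1],0,1],
  ],
)

```text
clock: 5.75
position: [0.6101, -0.1501, 0.0399]
tool_rot: [3.142, -0.0, 0.088]
force: [0.2, -0.2, -0.5]
grip_width: 0.0004
finger_force: 0.1
```

Request:
arm_command(
  commands=[
    [[0,0,-1],0,1],
    [[0,0,0],0,1],
  ],
)

```text
clock: 5.95
position: [0.61, -0.1501, 0.0388]
tool_rot: [-3.142, 0.0, 0.089]
force: [0.3, -1.5, 0.2]
grip_width: 0.0
finger_force: 0.0
```

Request:
arm_command(
  commands=[
    [[0,0,-1],0,1],
    [[0,0,0],0,1],
  ],
)

```text
clock: 6.15
position: [0.61, -0.1501, 0.0378]
tool_rot: [-3.142, 0.0, 0.088]
force: [-0.1, 0.8, 0.0]
grip_width: 0.0002
finger_force: 0.0
```

Request:
arm_command(
  commands=[
    [[0,0,-1],0,1],
    [[0,0,0],0,1],
  ],
)

```text
clock: 6.35
position: [0.6101, -0.1501, 0.0369]
tool_rot: [-3.142, 0.0, 0.089]
force: [-0.2, -0.9, 0.6]
grip_width: -0.0001
finger_force: 0.0
```

Request:
arm_command(
  commands=[
    [[0,0,-1],0,1],
    [[0,0,0],0,1],
  ],
)

```text
clock: 6.55
position: [0.6101, -0.1501, 0.0359]
tool_rot: [-3.142, 0.0, 0.088]
force: [0.8, -0.6, 0.2]
grip_width: 0.0003
finger_force: 0.0
```

Request:
arm_command(
  commands=[
    [[0,0,-1],0,1],
    [[0,0,0],0,1],
  ],
)

```text
clock: 6.75
position: [0.61, -0.1501, 0.0349]
tool_rot: [-3.142, 0.0, 0.089]
force: [0.4, -0.4, -1.1]
grip_width: 0.0004
finger_force: 0.0
```

```bash
python3 - <<'E'
from h import *
s=grab('side')
b=cv2.resize(s['image'][180:285,240:380,::-1],(800,600),interpolation=cv2.INTER_CUBIC)
cv2.imwrite('pics/c4.png',b)
print(np.mean([ (grab_frame('top'),bot.observe()['force'])[1] for _ in range(3)],0))
E
```

```text
[0.43926409 0.20731052 0.40063061]
```

View pics/c4.png

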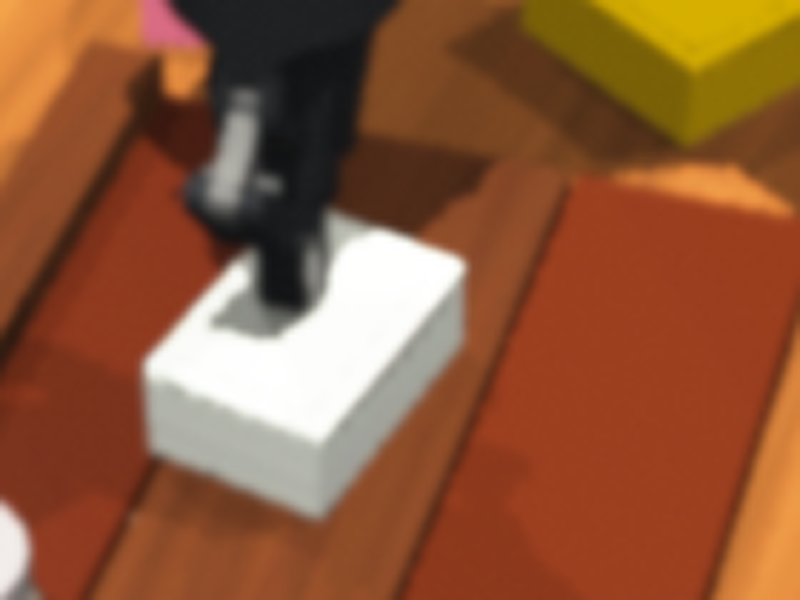

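The lid looks flush now, with no gap left at crop (148,365). I'll press until there is a clear force.

Request:
arm_command(
  commands=[
    [[0,0,-1],0,1],
    [[0,0,0],0,1],
  ],
)

```text
clock: 7.15
position: [0.6101, -0.1501, 0.0339]
tool_rot: [-3.142, 0.0, 0.089]
force: [-1.1, -0.1, -0.9]
grip_width: -0.0001
finger_force: 0.0
```

Request:
arm_command(
  commands=[
    [[0,0,-1],0,1],
    [[0,0,0],0,1],
  ],
)

```text
clock: 7.35
position: [0.6102, -0.1501, 0.0336]
tool_rot: [3.141, -0.0, 0.089]
force: [-3.8, 1.2, 10.8]
grip_width: -0.0004
finger_force: 5.5
```

Contact at 10.8 N with the lid flush, so it is shut. The lid top at 59 mm corresponds to a reading of 34 mm, so the real tip is about 25 mm above the reading. I'll retreat, half-open the fingers, and go behind the tin.

Request:
arm_command(
  commands=[
    [[0,0,10],0,1],
    [[0,0,20],0,1],
    [[0,0,20],0,0.8],
    [[-24,-1,0],0,0.4],
    [[-25,-1,0],0,0],
    [[-25,-1,0],0,0],
    [[-25,-2,0],0,0],
    [[0,0,0],0,0],
  ],
)

```text
clock: 8.15
position: [0.5084, -0.1558, 0.0835]
tool_rot: [3.141, 0.002, 0.087]
force: [0.2, 0.5, 0.1]
grip_width: 0.0427
finger_force: 0.0
```

```bash
python3 - <<'E'
from h import *
f=grab('top');s=grab('side');o=bot.observe();print(o['position'],o['grip_width'])
def quad(g,name):
    hsv=cv2.cvtColor(g['image'],cv2.COLOR_RGB2HSV);m=((hsv[:,:,1]<60)&(hsv[:,:,2]>90)).astype(np.uint8)
    m[:140]=0;m[300:]=0
    if name=='top': m[:,:300]=0;m[:,420:]=0
    else: m[:,:258]=0;m[:,330:]=0
    cs=cv2.findContours(m,cv2.RETR_EXTERNAL,cv2.CHAIN_APPROX_SIMPLE)[0];return max(cs,key=cv2.contourArea)
c=quad(f,'top');b=cv2.boxPoints(cv2.minAreaRect(c));P=plane(f,b,.059);print(b.round(1).tolist(),P.round(4).tolist(),P.mean(0))
t=cv2.resize(f['image'][160:250,280:400,::-1],(400,300),interpolation=cv2.INTER_CUBIC);q=cv2.resize(s['image'][170:290,240:400,::-1],(400,300),interpolation=cv2.INTER_CUBIC)
cv2.imwrite('pics/c5.png',np.hstack([t,q]))
E
```

```text
[ 0.51135913 -0.15529355  0.08366154] 0.04280367422181236
[[316.0, 187.0], [419.0, 187.0], [419.0, 299.0], [316.0, 299.0]] [[0.6406, -0.0751, 0.059], [0.6448, -0.2718, 0.059], [0.4321, -0.2739, 0.059], [0.4269, -0.0809, 0.059]] [ 0.53608923 -0.17540467  0.059     ]
```

View pics/c5.png

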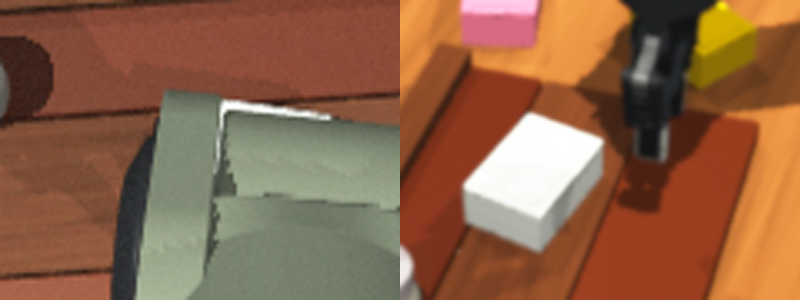

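The lid is shut flat in the side view, and the half-open fingers hang behind the tin. I'll lower them and start pushing.

Request:
arm_command(
  commands=[
    [[0,0,-20],0,0],
    [[0,0,-20],0,0],
    [[0,0,-16],0,0],
    [[0,0,-8],0,0],
    [[0,0,-4],0,0],
    [[0,0,-3],0,0],
    [[0,0,0],0,0],
  ],
)

```text
clock: 8.95
position: [0.5114, -0.1551, 0.0122]
tool_rot: [3.142, -0.0, 0.089]
force: [0.5, 0.9, 0.4]
grip_width: 0.0425
finger_force: 0.0
```

```bash
python3 - <<'E'
from h import *
s=grab('side');o=bot.observe();print(o['position'],o['force'])
q=cv2.resize(s['image'][170:290,260:420,::-1],(800,600),interpolation=cv2.INTER_CUBIC)
cv2.imwrite('pics/c6.png',q)
x,y,_=o['position']
print([((proj(s,[x-.011,y+.021+.0145,z])[0]-[260,170])*5).round() .tolist()for z in(.022,.03,.04,.05)])
E
```

```text
[ 0.51144859 -0.15512839  0.01239737] [-0.14345707 -0.26823118  0.4141626 ]
[[393.0, 514.0], [394.0, 499.0], [395.0, 480.0], [396.0, 460.0]]
```

View pics/c6.png

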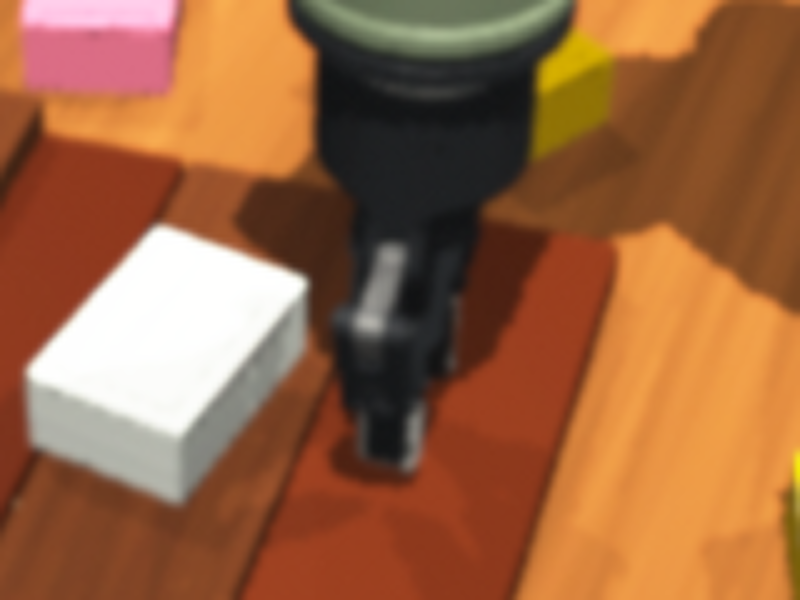

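The finger tip at crop (395,470) is about 20 mm above the board. I'll lower it another 10 mm and push along the cleat normal (1, 0.09).

Request:
arm_command(
  commands=[
    [[0,0,-5],0,0],
    [[0,0,-5],0,0],
    [[8,0.7,0],0,0],
    [[8,0.7,0],0,0],
    [[8,0.7,0],0,0],
    [[8,0.7,0],0,0],
    [[6,0.5,0],0,0],
    [[5,0.5,0],0,0],
    [[5,0.5,0],0,0],
    [[5,0.5,0],0,0],
    [[5,0.4,0],0,0],
    [[5,0.4,0],0,0],
    [[5,0.4,0],0,0],
    [[5,0.4,0],0,0],
    [[5,0.4,0],0,0],
    [[5,0.4,0],0,0],
    [[5,0.4,0],0,0],
    [[5,0.4,0],0,0],
    [[5,0.4,0],0,0],
  ],
)

```text
clock: 10.9
position: [0.6095, -0.1467, 0.002]
tool_rot: [-3.142, -0.0, 0.089]
force: [-1.4, 0.1, 0.0]
grip_width: 0.0425
finger_force: 1.0
```

Request:
arm_command(
  commands=[
    [[3,0.3,0],0,0],
    [[3,0.3,0],0,0],
    [[3,0.3,0],0,0],
    [[2,0.2,0],0,0],
    [[0,0,0],0,0],
  ],
)

```text
clock: 11.4
position: [0.6205, -0.1455, 0.002]
tool_rot: [-3.142, -0.0, 0.089]
force: [0.3, -0.3, 0.3]
grip_width: 0.0426
finger_force: 0.0
```

Request:
arm_command(
  commands=[
    [[2,0.2,0],0,0],
    [[0,0,0],0,0],
  ],
)

```text
clock: 11.6
position: [0.6223, -0.1454, 0.002]
tool_rot: [3.142, -0.0, 0.089]
force: [-0.2, 0.8, -0.7]
grip_width: 0.0428
finger_force: 0.0
```

Request:
arm_command(
  commands=[
    [[2,0.2,0],0,0],
    [[0,0,0],0,0],
  ],
)

```text
clock: 11.8
position: [0.6243, -0.1452, 0.002]
tool_rot: [3.142, -0.0, 0.089]
force: [-0.7, -0.2, -0.4]
grip_width: 0.0428
finger_force: 0.0
```

Request:
arm_command(
  commands=[
    [[1.5,0.1,0],0,0],
    [[0,0,0],0,0],
  ],
)

```text
clock: 12.0
position: [0.6258, -0.145, 0.002]
tool_rot: [-3.142, -0.0, 0.089]
force: [0.3, -0.6, 0.2]
grip_width: 0.0425
finger_force: 0.3
```

Request:
arm_command(
  commands=[
    [[1.5,0.1,0],0,0],
    [[0,0,0],0,0],
  ],
)

```text
clock: 12.2
position: [0.6273, -0.145, 0.002]
tool_rot: [3.142, -0.0, 0.089]
force: [-0.5, -0.6, -0.4]
grip_width: 0.0429
finger_force: 0.3
```

Request:
arm_command(
  commands=[
    [[1.5,0.1,0],0,0],
    [[0,0,0],0,0],
  ],
)

```text
clock: 12.4
position: [0.6288, -0.1449, 0.002]
tool_rot: [-3.142, -0.0, 0.089]
force: [-0.3, -0.3, -0.8]
grip_width: 0.0428
finger_force: 0.2
```

```bash
cat > tin.py <<'E'
from h import *
s=grab('side');hsv=cv2.cvtColor(s['image'],cv2.COLOR_RGB2HSV)
m=((hsv[:,:,1]<40)&(hsv[:,:,2]>205)).astype(np.uint8);m[:185]=0;m[290:]=0;m[:,:220]=0;m[:,345:]=0
c=max(cv2.findContours(m,cv2.RETR_EXTERNAL,cv2.CHAIN_APPROX_NONE)[0],key=cv2.contourArea)
a=cv2.approxPolyDP(c,3,True)[:,0];n=np.array([.996,.0889]);t=np.array([-.0889,.996])
for p in a: X=plane(s,p,.059)[0]; print(p,X.round(4),'s',(X[:2]@n).round(4),'t',(X[:2]@t).round(4))
o=bot.observe();print(o['position'],o['force'],o['position'][:2]@n)
E
python3 tin.py
```

```text
[250 212] [ 0.7059 -0.1743  0.059 ] s 0.6876 t -0.2364
[233 244] [ 0.6934 -0.0809  0.059 ] s 0.6835 t -0.1422
[264 251] [ 0.6331 -0.0858  0.059 ] s 0.623 t -0.1418
[259 227] [ 0.6703 -0.1413  0.059 ] s 0.655 t -0.2003
[264 216] [ 0.6755 -0.1739  0.059 ] s 0.6573 t -0.2332
[ 0.62881608 -0.1448525   0.00200782] [-0.02730209  0.32129562 -0.85767307] 0.6134234322956709
```

Request:
arm_command(
  commands=[
    [[1,0.1,0],0,0],
    [[1,0.1,0],0,0],
    [[0,0,0],0,0],
  ],
)

```text
clock: 12.75
position: [0.6297, -0.1449, 0.0019]
tool_rot: [-3.142, 0.002, 0.089]
force: [-6.9, -0.5, 5.1]
grip_width: 0.043
finger_force: 3.6
```

Request:
arm_command(
  commands=[
    [[1,0.1,0],0,0],
    [[1,0.1,0],0,0],
    [[0,0,0],0,0],
  ],
)

```text
clock: 13.05
position: [0.6297, -0.1449, 0.0017]
tool_rot: [-3.141, 0.006, 0.088]
force: [-20.2, -1.2, 13.8]
grip_width: 0.0427
finger_force: 10.1
```

Request:
arm_command(
  commands=[
    [[1,0.1,0],0,0],
    [[0,0,0],0,0],
  ],
)

```text
clock: 13.25
position: [0.6296, -0.1449, 0.0016]
tool_rot: [-3.141, 0.008, 0.088]
force: [-26.7, -0.0, 19.8]
grip_width: 0.0426
finger_force: 13.5
```

Blocked at 27 N, with both fingers on the tin, so it is flush with the cleat. I'll back off, rise, and move behind the ramekin.

Request:
arm_command(
  commands=[
    [[-8,-0.7,0],0,0],
    [[-15,-1.3,0],0,0],
    [[-15,-1.3,0],0,0],
    [[0,0,25],0,0],
    [[0,0,35],0,0],
    [[0,0,40],0,0],
    [[-13,25,0],0,0],
    [[-13,25,0],0,0],
    [[-13,25,0],0,0],
    [[-13,25,0],0,0],
    [[-13,25,0],0,0],
    [[-13,25,0],0,0],
    [[-13,25,0],0,0],
    [[-13,25,0],0,0],
    [[-13,25,0],0,0],
    [[-13,25,0],0,0],
    [[-13,25,0],0,0],
    [[-8,25,0],0,0],
    [[0,0,0],0,0],
  ],
)

```text
clock: 15.15
position: [0.4439, 0.1558, 0.1023]
tool_rot: [-3.14, -0.001, 0.093]
force: [0.1, -1.0, -0.1]
grip_width: 0.0426
finger_force: 0.0
```

```bash
python3 tin.py; python3 - <<'E'
from h import *
s=grab('side');hsv=cv2.cvtColor(s['image'],cv2.COLOR_RGB2HSV)
m=((hsv[:,:,1]<60)&(hsv[:,:,2]>120)).astype(np.uint8);m[:340]=0;m[440:]=0;m[:,:200]=0;m[:,310:]=0
c=max(cv2.findContours(m,cv2.RETR_EXTERNAL,cv2.CHAIN_APPROX_NONE)[0],key=cv2.contourArea);print(cv2.boundingRect(c))
E
```

```text
[250 212] [ 0.7059 -0.1743  0.059 ] s 0.6876 t -0.2364
[232 244] [ 0.6951 -0.0802  0.059 ] s 0.6852 t -0.1417
[264 251] [ 0.6331 -0.0858  0.059 ] s 0.623 t -0.1418
[269 243] [ 0.6338 -0.1084  0.059 ] s 0.6217 t -0.1643
[268 226] [ 0.6558 -0.1504  0.059 ] s 0.6398 t -0.2081
[261 213] [ 0.6848 -0.1798  0.059 ] s 0.6661 t -0.24
[0.44443778 0.15390293 0.10218595] [-0.85932577 -0.07176727 -0.27445853] 0.45634200335889263
(222, 355, 61, 67)
```

Request:
arm_command(
  commands=[
    [[0,1,-25],0,0],
    [[0,1,-25],0,0],
    [[0,0,-25],0,0],
    [[0,0,-15],0,0],
    [[0,0,-10],0,0],
    [[6,0.5,0],0,0],
    [[6,0.5,0],0,0],
    [[5,0.4,0],0,0],
    [[5,0.4,0],0,0],
    [[5,0.4,0],0,0],
    [[5,0.4,0],0,0],
    [[5,0.4,0],0,0],
    [[5,0.5,0],0,0],
    [[5,0.5,0],0,0],
    [[5,0.5,0],0,0],
    [[5,0.5,0],0,0],
    [[5,0.5,0],0,0],
    [[5,0.5,0],0,0],
  ],
)

```text
clock: 17.05
position: [0.5119, 0.1603, 0.0019]
tool_rot: [3.142, 0.0, 0.088]
force: [-2.5, -0.9, 0.8]
grip_width: 0.0426
finger_force: 0.7
```

Request:
arm_command(
  commands=[
    [[5,0.5,0],0,0],
    [[5,0.5,0],0,0],
    [[5,0.4,0],0,0],
    [[5,0.4,0],0,0],
    [[5,0.5,0],0,0],
    [[5,0.4,0],0,0],
    [[5,0.5,0],0,0],
    [[5,0.4,0],0,0],
    [[5,0.5,0],0,0],
    [[5,0.4,0],0,0],
    [[5,0.4,0],0,0],
    [[4,0.4,0],0,0],
    [[2,0.2,0],0,0],
    [[2,0.2,0],0,0],
  ],
)

```text
clock: 18.45
position: [0.5746, 0.166, 0.002]
tool_rot: [3.142, 0.0, 0.089]
force: [-2.3, 0.3, 0.3]
grip_width: 0.0423
finger_force: 0.8
```

Request:
arm_command(
  commands=[
    [[2,0.2,0],0,0],
    [[2,0.2,0],0,0],
    [[0,0,0],0,0],
  ],
)

```text
clock: 18.75
position: [0.5789, 0.1665, 0.002]
tool_rot: [-3.141, -0.0, 0.089]
force: [0.2, -0.4, 0.1]
grip_width: 0.0429
finger_force: 0.0
```

Request:
arm_command(
  commands=[
    [[1.5,0.1,0],0,0],
    [[1.5,0.1,0],0,0],
    [[0,0,0],0,0],
  ],
)

```text
clock: 19.05
position: [0.5818, 0.1666, 0.002]
tool_rot: [-3.142, -0.0, 0.089]
force: [-0.7, -1.3, -1.1]
grip_width: 0.0426
finger_force: 0.0
```

s is about 0.594, so I'll go on in small steps until it is blocked.

Request:
arm_command(
  commands=[
    [[1,0.1,0],0,0],
    [[1,0.1,0],0,0],
    [[0,0,0],0,0],
  ],
)

```text
clock: 19.35
position: [0.5837, 0.1668, 0.002]
tool_rot: [-3.142, -0.0, 0.089]
force: [-0.4, -0.3, 0.2]
grip_width: 0.0429
finger_force: 0.2
```

Request:
arm_command(
  commands=[
    [[1,0.1,0],0,0],
    [[1,0.1,0],0,0],
    [[0,0,0],0,0],
  ],
)

```text
clock: 19.65
position: [0.5853, 0.1669, 0.0019]
tool_rot: [3.141, 0.001, 0.089]
force: [-3.1, -0.5, 2.0]
grip_width: 0.0427
finger_force: 2.0
```

Request:
arm_command(
  commands=[
    [[1,0.1,0],0,0],
    [[0,0,0],0,0],
  ],
)

```text
clock: 19.85
position: [0.5855, 0.1669, 0.0018]
tool_rot: [3.141, 0.002, 0.089]
force: [-9.3, -0.8, 6.3]
grip_width: 0.0428
finger_force: 5.2
```

Blocked at s = 0.598, as predicted for cleat contact. I'll retreat and check.

Request:
arm_command(
  commands=[
    [[-5,-0.5,0],0,0],
    [[-15,-1.3,0],0,0],
    [[-20,-2,0],0,0],
    [[-20,-2,0],0,0],
    [[0,0,25],0,0],
    [[0,0,35],0,0],
    [[0,0,40],0,0],
    [[0,0,40],0,0],
    [[-25,5,30],0,0],
    [[-25,25,30],0,0],
    [[-10,40,10],0,0],
    [[-5,40,10],0,0],
    [[-5,40,0],0,0],
    [[0,0,0],0,0],
  ],
)

```text
clock: 21.25
position: [0.4549, 0.3169, 0.2224]
tool_rot: [-3.138, -0.001, 0.095]
force: [0.2, -1.5, -0.2]
grip_width: 0.0425
finger_force: 0.0
```

```bash
python3 - <<'E'
from h import *
f=grab('top');s=grab('side');a=f['image'][120:320,90:450,::-1];b=s['image'][180:480,80:440,::-1]
cv2.imwrite('pics/fin.png',np.vstack([cv2.resize(a,(540,300)),cv2.resize(b,(540,300))]))
n=np.array([.996,.0889])
hsv=cv2.cvtColor(f['image'],cv2.COLOR_RGB2HSV)
m=((hsv[:,:,1]<60)&(hsv[:,:,2]>90)).astype(np.uint8); m[:120]=0;m[310:]=0;m[:,:100]=0;m[:,440:]=0
for c in cv2.findContours(m,cv2.RETR_EXTERNAL,cv2.CHAIN_APPROX_SIMPLE)[0]:
    if cv2.contourArea(c)>100:
        (u,v),r=cv2.minEnclosingCircle(c); B=plane(f,cv2.boxPoints(cv2.minAreaRect(c)),.059); print((u,v),r,plane(f,(u,v),.067).round(4),'box s',(B[:,:2]@n).round(4))
g=cv2.inRange(hsv,(45,100,60),(80,255,255)); g[:, 440:]=0
c=max(cv2.findContours(g,cv2.RETR_EXTERNAL,cv2.CHAIN_APPROX_SIMPLE)[0],key=cv2.contourArea); print('clip',plane(f,cv2.boxPoints(cv2.minAreaRect(c)),.039).round(4).tolist())
E
```

```text
(264.2894592285156, 183.44737243652344) 16.773204803466797 [[0.6439 0.0236 0.067 ]] box s [0.6604 0.6885 0.6338 0.6059]
(189.27464294433594, 189.27464294433594) 25.226604461669922 [[0.6295 0.1674 0.067 ]] box s [0.638  0.7086 0.6486 0.5787]
(346.0, 173.5) 30.153871536254883 [[ 0.6663 -0.1319  0.067 ]] box s [0.6903 0.6901 0.6174 0.6174]
clip [[0.5434, 0.0259, 0.039], [0.5489, 0.0122, 0.039], [0.4919, -0.0114, 0.039], [0.4864, 0.0023, 0.039]]
```

View pics/fin.png

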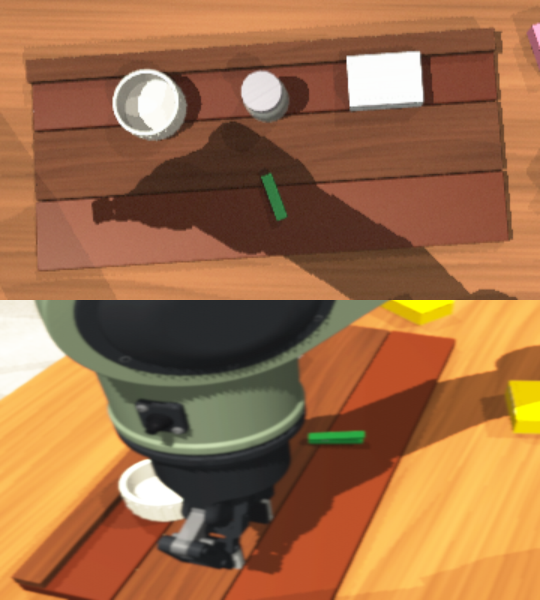

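The final view shows the tin flush with the cleat (both far corners at s = 0.690), lid shut. The ramekin is against the cleat at top crop (150,103), and the jar and clip have not moved.

```bash
python3 -c "
from workcell import ticket
print(ticket.job_done())"
```

```text
the job is handed in; nothing more can be done
None
```

I tipped the tin's lid shut and pushed both the tin and the ramekin against the cleat. The jar and clip did not move, and I handed the job in after about 21 s; no verdict came back.

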